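# Load the sampler rack in reverse order and set the unfiltered vial aside

## Task

Four filter vials stand in a row in the coloured cells of the prep rack. Stand the one whose plunger is still pulled out in the round orange waiting stand, and move the three whose plungers are pressed home to the grey sampler rack, one upright in each well, in the reverse of the order in which they stood (the leftmost of the three ends up rightmost, the middle one in the middle). Keep the vials upright all the way and leave the jar, the pot and the small bottle alone.

Things in the scene. Friction and masses are not known exactly. Their poses are not given: they have to be found in the camera images.
- vial_red_mid (a point): Loose filter vial: frosted round body 28 mm across, 60 mm tall, flat foot, 45 g, red band round the top of the body. Its plunger (stuck fast; 12 mm white stem, red disc 21 mm across) is pressed home, its top 6 mm above the body. This point: on the body's axis, 30 mm above the foot; z up. At the start it stands in the red cell of the prep rack.
- vial_blue_mid (a point): Loose filter vial: frosted round body 28 mm across, 60 mm tall, flat foot, 45 g, blue band round the top of the body. Its plunger (stuck fast; 12 mm white stem, blue disc 21 mm across) is pressed home, its top 6 mm above the body. This point: on the body's axis, 30 mm above the foot; z up. At the start it stands in the blue cell of the prep rack.
- vial_yellow_mid (a point): Loose filter vial: frosted round body 28 mm across, 60 mm tall, flat foot, 45 g, yellow band round the top of the body. Its plunger (stuck fast; 12 mm white stem, yellow disc 21 mm across) is pressed home, its top 6 mm above the body. This point: on the body's axis, 30 mm above the foot; z up. At the start it stands in the yellow cell of the prep rack.
- vial_green_mid (a point): Loose filter vial: frosted round body 28 mm across, 60 mm tall, flat foot, 45 g, green band round the top of the body. Its plunger (stuck fast; 12 mm white stem, green disc 21 mm across) is still pulled out, its top 26 mm above the body. This point: on the body's axis, 30 mm above the foot; z up. At the start it stands in the green cell of the prep rack.
- cell_red: The red cell of the prep rack: fixed open square tray, 58 mm wide, 12 mm high, inside 46 mm, on a 64 x 256 mm aluminium strip. Origin under its centre, 4 mm above the bench; its floor is 10 mm, its rim 16 mm above the bench. The row of cells runs along y (+y to the robot's left). The four cells (red, blue, yellow, green) are 62 mm apart, in any order; each vial starts in its own colour.
- cell_blue: The blue cell of the prep rack, otherwise like the red one (same size, origin and axes).
- cell_yellow: The yellow cell of the prep rack, otherwise like the red one (same size, origin and axes).
- sampler_rack: Fixed grey block, 66 x 198 mm, 14 mm high, with a row of three empty square wells 47 mm wide, 8 mm deep (floor 6 mm above the bench). Origin under its centre, on the bench; the row runs along y (+y to the robot's left): wells centred at y = +62 mm (left), 0 and -62 mm (right). It may stand nearer to the robot than the prep rack or farther.
- stand: Fixed round orange waiting stand: a low cup 60 mm across and 14 mm high, inside 48 mm across, floor 6 mm thick. Origin under its centre, on the bench; z up. Empty at the start.
- amber_jar: Bystander: loose amber glass jar, 44 mm across, 75 mm tall; origin at the centre of its underside. Leave it alone.
- sample_pot: Bystander: loose open pot, 50 mm across, 60 mm tall; origin at the centre of its underside. Leave it alone.
- reagent_bottle: Bystander: loose small clear bottle, 36 mm across, 60 mm tall; origin at the centre of its underside. Leave it alone.

How it is judged:
At the end, for the whole second after the job is handed in: The three pressed-home vials stand in the sampler rack's wells in the reverse of their old order, the pulled-out one in the orange stand: each within 13 mm of the middle of its place, on its floor, upright within 7 degrees, at rest and released (((y of cell_red in the frame of cell_blue above 0 m and y of cell_blue in the frame of cell_yellow above 0 m and x of vial_red_mid in the frame of sampler_rack between -0.013 and 0.013 m and y of vial_red_mid in the frame of sampler_rack between -0.075 and -0.049 m and z of vial_red_mid in the frame of sampler_rack between 0.03 and 0.041 m and x of vial_blue_mid in the frame of sampler_rack between -0.013 and 0.013 m and y of vial_blue_mid in the frame of sampler_rack between -0.013 and 0.013 m and z of vial_blue_mid in the frame of sampler_rack between 0.03 and 0.041 m and x of vial_yellow_mid in the frame of sampler_rack between -0.013 and 0.013 m and y of vial_yellow_mid in the frame of sampler_rack between 0.049 and 0.075 m and z of vial_yellow_mid in the frame of sampler_rack between 0.03 and 0.041 m) or (y of cell_red in the frame of cell_yellow above 0 m and y of cell_yellow in the frame of cell_blue above 0 m and x of vial_red_mid in the frame of sampler_rack between -0.013 and 0.013 m and y of vial_red_mid in the frame of sampler_rack between -0.075 and -0.049 m and z of vial_red_mid in the frame of sampler_rack between 0.03 and 0.041 m and x of vial_yellow_mid in the frame of sampler_rack between -0.013 and 0.013 m and y of vial_yellow_mid in the frame of sampler_rack between -0.013 and 0.013 m and z of vial_yellow_mid in the frame of sampler_rack between 0.03 and 0.041 m and x of vial_blue_mid in the frame of sampler_rack between -0.013 and 0.013 m and y of vial_blue_mid in the frame of sampler_rack between 0.049 and 0.075 m and z of vial_blue_mid in the frame of sampler_rack between 0.03 and 0.041 m) or (y of cell_blue in the frame of cell_red above 0 m and y of cell_red in the frame of cell_yellow above 0 m and x of vial_blue_mid in the frame of sampler_rack between -0.013 and 0.013 m and y of vial_blue_mid in the frame of sampler_rack between -0.075 and -0.049 m and z of vial_blue_mid in the frame of sampler_rack between 0.03 and 0.041 m and x of vial_red_mid in the frame of sampler_rack between -0.013 and 0.013 m and y of vial_red_mid in the frame of sampler_rack between -0.013 and 0.013 m and z of vial_red_mid in the frame of sampler_rack between 0.03 and 0.041 m and x of vial_yellow_mid in the frame of sampler_rack between -0.013 and 0.013 m and y of vial_yellow_mid in the frame of sampler_rack between 0.049 and 0.075 m and z of vial_yellow_mid in the frame of sampler_rack between 0.03 and 0.041 m) or (y of cell_blue in the frame of cell_yellow above 0 m and y of cell_yellow in the frame of cell_red above 0 m and x of vial_blue_mid in the frame of sampler_rack between -0.013 and 0.013 m and y of vial_blue_mid in the frame of sampler_rack between -0.075 and -0.049 m and z of vial_blue_mid in the frame of sampler_rack between 0.03 and 0.041 m and x of vial_yellow_mid in the frame of sampler_rack between -0.013 and 0.013 m and y of vial_yellow_mid in the frame of sampler_rack between -0.013 and 0.013 m and z of vial_yellow_mid in the frame of sampler_rack between 0.03 and 0.041 m and x of vial_red_mid in the frame of sampler_rack between -0.013 and 0.013 m and y of vial_red_mid in the frame of sampler_rack between 0.049 and 0.075 m and z of vial_red_mid in the frame of sampler_rack between 0.03 and 0.041 m) or (y of cell_yellow in the frame of cell_red above 0 m and y of cell_red in the frame of cell_blue above 0 m and x of vial_yellow_mid in the frame of sampler_rack between -0.013 and 0.013 m and y of vial_yellow_mid in the frame of sampler_rack between -0.075 and -0.049 m and z of vial_yellow_mid in the frame of sampler_rack between 0.03 and 0.041 m and x of vial_red_mid in the frame of sampler_rack between -0.013 and 0.013 m and y of vial_red_mid in the frame of sampler_rack between -0.013 and 0.013 m and z of vial_red_mid in the frame of sampler_rack between 0.03 and 0.041 m and x of vial_blue_mid in the frame of sampler_rack between -0.013 and 0.013 m and y of vial_blue_mid in the frame of sampler_rack between 0.049 and 0.075 m and z of vial_blue_mid in the frame of sampler_rack between 0.03 and 0.041 m) or (y of cell_yellow in the frame of cell_blue above 0 m and y of cell_blue in the frame of cell_red above 0 m and x of vial_yellow_mid in the frame of sampler_rack between -0.013 and 0.013 m and y of vial_yellow_mid in the frame of sampler_rack between -0.075 and -0.049 m and z of vial_yellow_mid in the frame of sampler_rack between 0.03 and 0.041 m and x of vial_blue_mid in the frame of sampler_rack between -0.013 and 0.013 m and y of vial_blue_mid in the frame of sampler_rack between -0.013 and 0.013 m and z of vial_blue_mid in the frame of sampler_rack between 0.03 and 0.041 m and x of vial_red_mid in the frame of sampler_rack between -0.013 and 0.013 m and y of vial_red_mid in the frame of sampler_rack between 0.049 and 0.075 m and z of vial_red_mid in the frame of sampler_rack between 0.03 and 0.041 m)) and horizontal distance between vial_green_mid and stand below 0.013 m and z of vial_green_mid in the frame of stand between 0.03 and 0.041 m and angle between each of vial_red_mid, vial_blue_mid, vial_yellow_mid, vial_green_mid's own z axis and vertical below 0.12 rad and linear speed of each of vial_red, vial_blue, vial_yellow, vial_green below 0.02 m/s); the robot touches nothing.
It fails at once if the amber jar is pushed or lifted more than 20 mm (distance of amber_jar from where it was at the start of the episode above 0.02 m).
It fails at once if the open sample pot is pushed or lifted more than 20 mm (distance of sample_pot from where it was at the start of the episode above 0.02 m).
It fails at once if the small reagent bottle is pushed or lifted more than 20 mm (distance of reagent_bottle from where it was at the start of the episode above 0.02 m).
It fails at once if a vial is tipped more than 35 degrees (angle between any of vial_red_mid, vial_blue_mid, vial_yellow_mid, vial_green_mid's own z axis and vertical above 0.61 rad).
It also fails if it takes over 104 s, if anything falls off the work surface, if the arm or the gripper's body presses on something with over 40 N, if the wrist force passes 120 N, or if a joint passes its speed limit or range.

## Robot

A 6-joint arm with a two-finger parallel gripper is mounted at the origin on the work surface. World frame = base frame: x ahead of the robot, y to its left, z up, the work surface at z = 0. Lengths are in m, angles in rad, forces in N, time in s.
With the tool pointing down it reaches from about 0.425 to 0.95 m from the base axis. Payload 14.7 kg.
Tool frame: the origin (TCP) lies at the very end of the fingers, on their centre line; the grasp point (between the pads) lies 19 mm behind it; z points along the fingers, y is the line along which they close (so a half turn about z gives the same grasp; the last joint's range is limited). The gripper opens to 85 mm and grips with 20 to 120 N. Pads are 22 mm wide; open, the fingers measure 114 mm over their backs; the gripper's body (76 mm by 85 mm) begins 54 mm behind the grasp point. The pads swing forward as they close: fully open they stand 13 mm farther back than shut.
Start: joints at [1.159, 0.48, 1.596, -0, 1.065, -0.047], TCP at [0.232, 0.607, 0.231] pointing down, gripper open.
Joint ranges: [-2.75, 2.75], [-0.82, 2.05], [0.23, 2.67], [-1.56, 4.7], [0.09, 2.69], [-2.92, 2.92]. Speed limits (rad/s): [1.89, 1.89, 2.39, 3.01, 3.01, 3.01].

## Interface

Orientations are given as a unit quaternion [x, y, z, w].
In Python, from cell import manip gives the robot as it stands.
- The arm moves only by the shell command python3 -m creep 'ROWS' [FORCE]. ROWS is JSON, a list of rows, each a list of 7 numbers: the shift along the tool's x, y, z in m, then the turn, a rotation vector about the tool's x, y, z in rad, then the closure, from 0 (fully open) to 1 (shut). In form: [[x, y, z, rx, ry, rz, fingers], ...]. A call has 1 to 12 rows; each row is the pose to reach, as a shift and turn from the pose commanded when the call began, along the tool's axes at that moment; what a row does not reach only later rows make up. A row lasts 1/12 s, in which the tool goes at most 41.7 mm and 7.16 degrees, less where a joint would pass 70% of its speed; a pose out of reach is approached as far as the arm can. A call with a gripper value outside its range is refused whole. The fingers move at their own pace and stop on an object; FORCE is the grip in N (left out, the last holds). Time passes only in rows, so rows that repeat a pose let the fingers close. It gives the time, the measured TCP pose, the force, the opening and the grip force at its end, in the units of the state.
- manip.read_state(): the state, without advancing time (a new reading comes with each control period).
- manip.capture(name): name is "side" or "top" or "wrist"; returns the picture (420x560x3 uint8, blue, green, red); there is no depth.
- manip.get_calibration(name): a dict with "fov_y" (degrees; the focal length in pixels is half the picture's height over the tangent of half this angle, whatever the lens; pixels are square), "cx", "cy" (the principal point, pixels), "eye" and "orientation" of the camera in the world; the wrist camera has in their place "hand_eye" (4x4, takes a point from camera to tool coordinates, whose origin is the TCP and whose axes are the flange's). Camera axes: x right, y up, looking along -z (the intrinsics and any distortion apply to the point x, -y, -z); pixel columns grow to the right and rows downward; lengths in m; the calibration is good to about 2 mm. A picture is of the moment at which its call begins: read the wrist's pose just before it. get_calibration takes no time and is no camera call.
- manip.job_done(): hands the job in; it is judged then, once.
The state is a dict: "time": time; "q": joint angles; "joint_velocities": joint speeds; "effort": joint torques, N m; "tool_pos": TCP position; "ee_rot": TCP orientation; "contact_force": force on the tool from outside, world axes, zero at the start; "torque": the same for the moment, N m; "opening": finger opening in m; "finger_force": force on a finger pad.
Only numpy, scipy, OpenCV 4.12 (cv2) and the standard library are available. Lean on these libraries where they do the work, as an engineer would, in place of code of your own. Each camera call takes 0.05 s, during which the arm holds its last target. There are 200 camera calls.

## Working session

There is one attempt and no reset: what is moved stays moved. The work goes in short steps, Python scripts to look and compute and a shell command to move; the robot and the scene stay as the last step left them, time stands still between calls to the robot, and variables do not carry over. Pictures are saved under pics/ and viewed, at most 14 in all, crops included, and the job is handed in when it is done.

```bash
mkdir -p pics; ls; python3 - <<'E'
from cell import manip
import cv2
s=manip.read_state();print(s)
for n in("top","side"):
    cv2.imwrite(f"pics/{n}0.png",manip.capture(n));print(n,manip.get_calibration(n))
print(manip.get_calibration("wrist"))
E
```

```text
pics
{'time': 0.0, 'q': array([ 1.15939837e+00,  4.80843020e-01,  1.59689803e+00,  1.64146346e-05,
        1.06510216e+00, -4.65971507e-02]), 'joint_velocities': array([ 8.71821701e-05, -9.36292529e-04, -3.95745380e-04, -7.44631714e-04,
       -9.76291656e-04,  1.03334488e-03]), 'effort': array([ 8.54386162e-04, -9.50620651e+01, -4.30197465e+01, -8.25188681e-05,
        1.21879630e-02, -4.62820344e-05]), 'tool_pos': array([0.23169751, 0.60684189, 0.23065614]), 'ee_rot': array([ 1.81394554e-01,  9.83410202e-01, -6.07325342e-04, -1.48929146e-04]), 'contact_force': array([ 0.30569294, -0.31387198, -0.46364012]), 'torque': array([ 0.01910758,  0.00998481, -0.01254779]), 'finger_force': 0.0, 'opening': 0.08528686952426882}
top {'fov_y': 45.134910440421365, 'cx': 277.4055230094636, 'cy': 206.29849037246632, 'eye': array([ 0.24244786, -0.00484234,  1.25537831]), 'orientation': array([ 0.0819293 , -0.07964497, -0.69060393,  0.71415018])}
side {'fov_y': 45.481526719814156, 'cx': 279.4908232899684, 'cy': 211.15438858184086, 'eye': array([ 0.2806315 , -0.79863559,  0.79935355]), 'orientation': array([ 0.4090507 , -0.05830821, -0.11961593,  0.90275673])}
{'fov_y': 70.0479691265867, 'cx': 280.26138439706017, 'cy': 208.7786619182486, 'hand_eye': array([[-4.62429408e-04,  9.58518290e-01,  2.85030654e-01,
         7.30110093e-02],
       [ 9.99999274e-01,  1.26169367e-04,  1.19809368e-03,
         4.46098411e-04],
       [ 1.11243257e-03,  2.85031002e-01, -9.58517653e-01,
        -1.42543698e-01],
       [ 0.00000000e+00,  0.00000000e+00,  0.00000000e+00,
         1.00000000e+00]])}
```

View pics/top0.png

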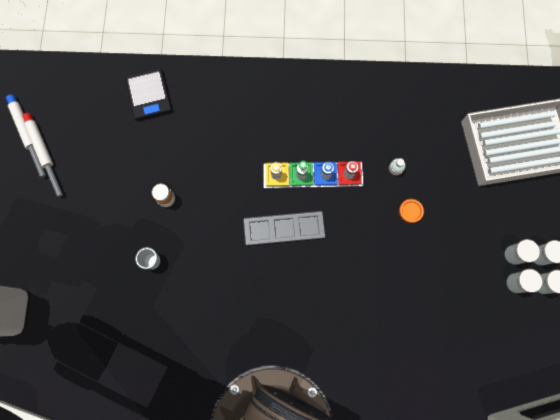

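View pics/side0.png

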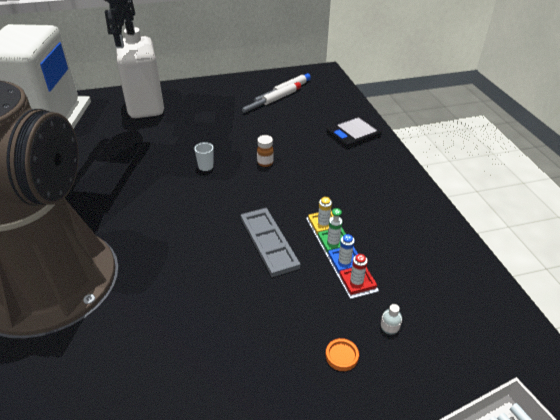

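The top view shows, from left (+y) to right, yellow (277,174), green (303,172), blue (327,173) and red (350,172). The grey rack is nearer the robot at (285,228), the stand is at (411,211) and the bottle at (397,167). In the side view only green is pulled out. So red goes to the left well, blue to the middle and yellow to the right.

```bash
cat > h.py <<'E'
import numpy as np, cv2
from scipy.spatial.transform import Rotation as R
from cell import manip
def cam(n, st=None):
    c=manip.get_calibration(n); f=210/np.tan(np.radians(c["fov_y"])/2)
    if n=="wrist":
        T=np.eye(4);T[:3,:3]=R.from_quat(st["ee_rot"]).as_matrix();T[:3,3]=st["tool_pos"];T=T@c["hand_eye"]
        return f,c["cx"],c["cy"],T[:3,3],T[:3,:3]
    return f,c["cx"],c["cy"],c["eye"],R.from_quat(c["orientation"]).as_matrix()
def onplane(k,uv,z):
    f,cx,cy,e,M=k; uv=np.atleast_2d(uv).astype(float)
    d=np.c_[(uv[:,0]-cx)/f,-(uv[:,1]-cy)/f,-np.ones(len(uv))]@M.T
    return (e+d*((z-e[2])/d[:,2])[:,None])[:,:2]
def big(mask):
    n,l,s,c=cv2.connectedComponentsWithStats(mask.astype(np.uint8))
    return l==1+np.argmax(s[1:,4])
def hullquad(m):
    c=max(cv2.findContours(m.astype(np.uint8),cv2.RETR_EXTERNAL,cv2.CHAIN_APPROX_NONE)[0],key=cv2.contourArea)
    return c[:,0,:]
def planerect(k,m,z):
    p=onplane(k,hullquad(m),z); r=cv2.minAreaRect((p*1000).astype(np.float32)); return r
E
python3 - <<'E'
from h import *
for n in("top","side"):
    im=cv2.imread(f"pics/{n}0.png"); k=cam(n); hsv=cv2.cvtColor(im,cv2.COLOR_BGR2HSV).astype(int); h,s,v=hsv[...,0],hsv[...,1],hsv[...,2]
    box=np.zeros(h.shape,bool)
    if n=="top": box[150:260,230:440]=1
    else: box[180:380,230:410]=1
    cols=dict(red=(h<4)|(h>174),orange=(h>=5)&(h<16),yellow=(h>=17)&(h<35),green=(h>45)&(h<80),blue=(h>100)&(h<130))
    for c,m in cols.items():
        r=planerect(k,big(m&box&(s>130)&(v>60)),.014 if c=="orange" else .012)
        print(n,c,np.round(r[0]),np.round(r[1]),round(r[2],1))
    g=box&(s<60)&(v>55)&(v<160)
    m=big(cv2.morphologyEx(g.astype(np.uint8),cv2.MORPH_CLOSE,np.ones((3,3))))
    r=planerect(k,m,.014);print(n,"rack",np.round(r[0]),np.round(r[1]),round(r[2],1))
E
```

```text
top red [ 629. -177.] [59. 57.] 1.9
top orange [ 532. -332.] [61. 65.] 45.7
top yellow [619.   8.] [62. 57.] 1.9
top green [623. -53.] [62. 56.] 1.9
top blue [ 625. -115.] [62. 57.] 1.9
top rack [478. -13.] [ 71. 202.] 7.3
side red [ 625. -172.] [65. 80.] 0.7
side orange [ 529. -338.] [66. 62.] 75.0
side yellow [597.   9.] [37. 65.] 11.5
side green [605. -54.] [37. 62.] 4.6
side blue [ 621. -109.] [63. 76.] 0.8
side rack [475. -19.] [ 72. 212.] 7.3
```

```bash
cat >> h.py <<'E'
def go(x,y,z,yaw):
    "shift and turn (tool axes) to TCP x,y,z with tool z down and tool y at angle yaw (deg) from world x"
    s=manip.read_state(); M=R.from_quat(s["ee_rot"])
    a=np.radians(yaw); Y=np.array([np.cos(a),np.sin(a),0]); Z=np.array([0,0,-1.]); G=R.from_matrix(np.c_[np.cross(Y,Z),Y,Z])
    d=M.inv().apply(np.array([x,y,z])-s["tool_pos"]); r=(M.inv()*G).as_rotvec()
    print("go",(x,y,z,yaw),np.round(d,4),np.round(r,4),"dist",round(np.linalg.norm(d),3),"t",round(s["time"],2))
E
python3 -c "
from h import *
go(.5,.3,.26,35);go(.53,-.08,.26,2.5)"
```

```text
go (0.5, 0.3, 0.26, 35) [-0.3601 -0.191  -0.0291] [-1.100e-03  3.000e-04  5.951e-01] dist 0.409 t 0.1
go (0.53, -0.08, 0.26, 2.5) [-0.5237 -0.5353 -0.0287] [-1.0000e-03  6.0000e-04  1.1623e+00] dist 0.749 t 0.1
```

```bash
python3 -m creep '[[-0.36,-0.19,-0.029,0,0,0.6,0],[-0.36,-0.19,-0.029,0,0,0.6,0],[-0.36,-0.19,-0.029,0,0,0.6,0],[-0.36,-0.19,-0.029,0,0,0.6,0],[-0.36,-0.19,-0.029,0,0,0.6,0],[-0.36,-0.19,-0.029,0,0,0.6,0],[-0.36,-0.19,-0.029,0,0,0.6,0],[-0.36,-0.19,-0.029,0,0,0.6,0],[-0.524,-0.535,-0.029,-0.001,0,1.162,0],[-0.524,-0.535,-0.029,-0.001,0,1.162,0],[-0.524,-0.535,-0.029,-0.001,0,1.162,0],[-0.524,-0.535,-0.029,-0.001,0,1.162,0]]' 40; python3 -c "
from h import *
go(.53,-.08,.26,2.5)"
```

```text
time: 1.1
tool_pos: [0.4808, 0.1914, 0.2568]
ee_rot: [0.671, 0.742, 0.0, -0.0]
contact_force: [1.5, -0.6, 0.5]
opening: 0.0849
finger_force: 0.0
go (0.53, -0.08, 0.26, 2.5) [-0.2749  0.0219 -0.0033] [ 0.0002 -0.0003  0.0563] dist 0.276 t 1.1
```

```bash
python3 -m creep '[[-0.26,0.022,0,0,0,0.04,0],[-0.26,0.022,0,0,0,0.04,0],[-0.26,0.022,0,0,0,0.04,0],[-0.26,0.022,0,0,0,0.04,0],[-0.26,0.022,0,0,0,0.04,0],[-0.26,0.022,0,0,0,0.04,0],[-0.26,0.022,0,0,0,0.04,0],[-0.26,0.022,0,0,0,0.04,0],[-0.26,0.022,0,0,0,0.04,0],[-0.26,0.022,0,0,0,0.04,0]]'; python3 - <<'E'
from h import *
import pickle
s=manip.read_state();im=manip.capture("wrist");cv2.imwrite("pics/w1.png",im);pickle.dump(s,open("w1.pkl","wb"))
print(s["tool_pos"],s["q"])
E
```

```text
time: 1.93
tool_pos: [0.53, -0.062, 0.2566]
ee_rot: [0.683, 0.73, 0.0, -0.0]
contact_force: [-0.6, 0.9, 0.8]
opening: 0.0853
finger_force: 0.0
[ 0.52995123 -0.06201793  0.25664827] [-1.73941499e-01  2.90703352e-01  1.83243306e+00  1.05628455e-03
  1.01867249e+00 -2.40649359e-01]
```

View pics/w1.png

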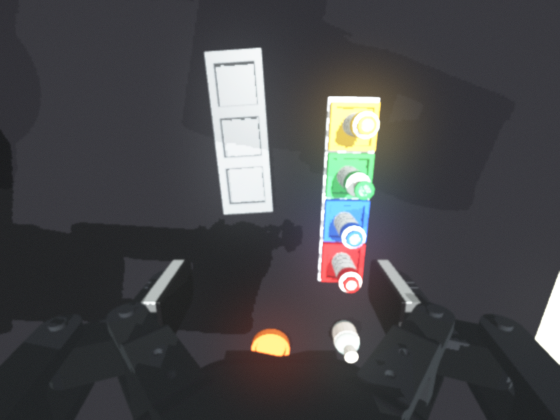

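The wrist view shows the grey rack (208–270, 48–213), and the plunger discs at yellow (365,124), green (363,189), blue (352,237) and red (350,282).

```bash
python3 - <<'E'
from h import *
import pickle
s=pickle.load(open("w1.pkl","rb"));k=cam("wrist",s);im=cv2.imread("pics/w1.png")
hsv=cv2.cvtColor(im,cv2.COLOR_BGR2HSV).astype(int);h,sa,v=[hsv[...,i] for i in range(3)]
box=np.zeros(h.shape,bool);box[30:230,195:290]=1
r=planerect(k,big(box&(v>85)&(sa<60)),.014);print("rack",np.round(r[0],1),np.round(r[1]),r[2])
box[:]=0;box[85:290,310:390]=1
for c,m in dict(red=(h<4)|(h>174),yellow=(h>=14)&(h<35),green=(h>45)&(h<80),blue=(h>100)&(h<130)).items():
    r=planerect(k,big(m&box&(sa>120)&(v>60)),.014);print(c,np.round(r[0],1),np.round(r[1]),round(r[2],1))
for c,uv,z in(("Y",(365,124),.076),("G",(363,189),.096),("B",(352,237),.076),("R",(350,282),.076)): print(c,np.round(onplane(k,uv,z)*1000,1))
print("stripcorners",np.round(onplane(k,[(328,97),(380,97),(318,280),(364,284)],.004)*1000,1))
print("rack wells",np.round(onplane(k,[(237,84),(241,137),(247,186)],.013)*1000,1))
b=im[85:300,310:400];cv2.imwrite("pics/w1c.png",cv2.resize(b,None,fx=2.75,fy=2.75,interpolation=cv2.INTER_CUBIC))
E
```

```text
rack [476.2 -14. ] [ 71. 202.] 7.323798179626465
red [ 625.9 -177.8] [60. 61.] 3.1
yellow [605.6  -6. ] [20. 28.] 57.8
green [603.1 -72.3] [16. 29.] 42.8
blue [ 622.6 -112.9] [60. 57.] 3.2
Y [[612.8  12.2]]
G [[614.7 -52.3]]
B [[ 616.1 -113.7]]
R [[ 621.6 -172.1]]
stripcorners [[ 581.9   41.5]
 [ 646.1   45.7]
 [ 595.4 -212.7]
 [ 664.3 -214.8]]
rack wells [[470.3  48.2]
 [476.8 -13.3]
 [486.5 -75.6]]
```

View pics/w1c.png

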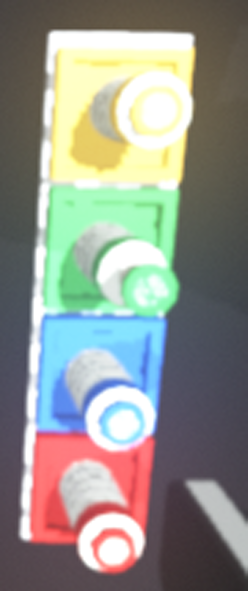

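Both views agree on the rack: centre (477,−14) mm, yaw 7.3°, so the wells are at (469,47.5), (477,−14) and (485,−75.5). Next I move over green.

```bash
python3 -c "
from h import *
go(.617,-.053,.15,5);go(.617,-.053,.036,5)"
```

```text
go (0.617, -0.053, 0.15, 5) [0.0028 0.0874 0.1068] [ 0.0002 -0.0008 -0.0203] dist 0.138 t 1.98
go (0.617, -0.053, 0.036, 5) [0.0027 0.0874 0.2208] [ 0.0002 -0.0008 -0.0203] dist 0.237 t 1.98
```

```bash
python3 -m creep '[[0.003,0.087,0.06,0,0,-0.02,0.3],[0.003,0.087,0.06,0,0,-0.02,0.3],[0.003,0.087,0.107,0,0,-0.02,0.3],[0.003,0.087,0.107,0,0,-0.02,0.3],[0.003,0.087,0.107,0,0,-0.02,0.3],[0.003,0.087,0.107,0,0,-0.02,0.3],[0.003,0.087,0.107,0,0,-0.02,0.3],[0.003,0.087,0.107,0,0,-0.02,0.3]]' 30; python3 - <<'E'
from h import *
s=manip.read_state();im=manip.capture("wrist");cv2.imwrite("pics/w2.png",im)
go(.617,-.053,.036,5);k=cam("wrist",s);print(s["tool_pos"])
E
```

```text
time: 2.65
tool_pos: [0.6175, -0.0538, 0.152]
ee_rot: [0.676, 0.737, 0.001, 0.001]
contact_force: [0.1, -0.2, 0.3]
opening: 0.0597
finger_force: 0.0
go (0.617, -0.053, 0.036, 5) [ 0.001  -0.0009  0.116 ] [ 0.0034  0.0001 -0.001 ] dist 0.116 t 2.7
[ 0.61753253 -0.05378112  0.15203097]
```

View pics/w2.png

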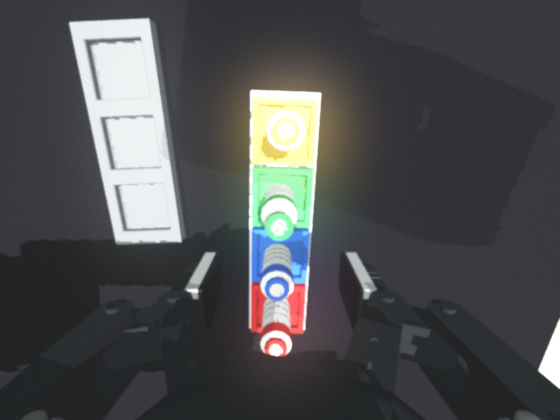

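The discs are at Y (286,130), G (279,227), B (277,288) and R (276,343), and green lies midway between the fingers.

```bash
python3 - <<'E'
from h import *
s=manip.read_state();k=cam("wrist",s)
for c,uv,z in(("Y",(286,130),.076),("G",(279,227),.096),("B",(277,288),.076),("R",(276,343),.076)): print(c,np.round(onplane(k,uv,z)*1000,1))
print(np.round(onplane(k,[(118,70),(134,141),(144,207)],.013)*1000,1))
E
```

```text
Y [[615.9  12.1]]
G [[616.5 -53.5]]
B [[ 620.  -114.4]]
R [[ 623.6 -169.1]]
[[468.8  47.5]
 [479.3 -11.5]
 [485.7 -74.3]]
```

```bash
python3 -m creep '[[0,-0.001,0.03,0,0,0,0.3],[0,-0.001,0.06,0,0,0,0.3],[0,-0.001,0.09,0,0,0,0.3],[0,-0.001,0.116,0,0,0,0.3],[0,-0.001,0.116,0,0,0,0.3],[0,-0.001,0.116,0,0,0,0.8],[0,-0.001,0.116,0,0,0,0.8],[0,-0.001,0.116,0,0,0,0.8],[0,-0.001,0.116,0,0,0,0.8],[0,-0.001,0.116,0,0,0,0.8],[0,-0.001,0.116,0,0,0,0.8],[0,-0.001,0.116,0,0,0,0.8]]' 30; python3 -c "
from h import *
print(manip.read_state()['tool_pos'])
go(.531,-.26,.16,5)"
```

```text
time: 3.7
tool_pos: [0.6176, -0.0543, 0.0363]
ee_rot: [0.676, 0.737, 0.001, 0.001]
contact_force: [-0.6, -0.3, 9.5]
opening: 0.027
finger_force: 29.5
[ 0.61755984 -0.05431297  0.03632658]
go (0.531, -0.26, 0.16, 5) [-0.1975 -0.1034 -0.124 ] [ 0.004   0.0004 -0.0012] dist 0.255 t 3.7
```

```bash
python3 -m creep '[[0,0,-0.03,0,0,0,0.8],[0,0,-0.06,0,0,0,0.8],[0,0,-0.09,0,0,0,0.8],[0,0,-0.124,0,0,0,0.8],[-0.02,-0.01,-0.124,0,0,0,0.8],[-0.05,-0.026,-0.124,0,0,0,0.8],[-0.08,-0.042,-0.124,0,0,0,0.8],[-0.11,-0.058,-0.124,0,0,0,0.8],[-0.14,-0.073,-0.124,0,0,0,0.8],[-0.17,-0.089,-0.124,0,0,0,0.8],[-0.19,-0.099,-0.124,0,0,0,0.8],[-0.1975,-0.103,-0.124,0,0,0,0.8]]'; python3 - <<'E'
from h import *
s=manip.read_state();im=manip.capture("wrist");cv2.imwrite("pics/w3.png",im);print(s["tool_pos"])
go(.532,-.3345,.1,5);go(.532,-.3345,.033,5)
E
```

```text
time: 4.7
tool_pos: [0.5296, -0.2628, 0.1595]
ee_rot: [0.677, 0.736, 0.0, 0.001]
contact_force: [0.3, 0.3, -0.8]
opening: 0.0266
finger_force: 29.8
[ 0.52964786 -0.2628441   0.15945733]
go (0.532, -0.3345, 0.1, 5) [-0.0716 -0.0038  0.0593] [ 0.0023  0.0012 -0.0037] dist 0.093 t 4.75
go (0.532, -0.3345, 0.033, 5) [-0.0715 -0.004   0.1263] [ 0.0023  0.0012 -0.0037] dist 0.145 t 4.75
```

View pics/w3.png

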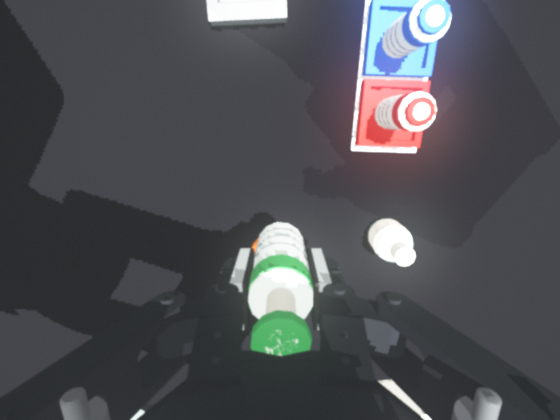

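Green is held upright and centred; the stand is hidden behind it and the bottle is clear at (390,240). I lower it into the stand.

```bash
python3 -m creep '[[-0.03,-0.004,0,0,0,0,0.8],[-0.06,-0.004,0,0,0,0,0.8],[-0.0715,-0.004,0.03,0,0,0,0.8],[-0.0715,-0.004,0.06,0,0,0,0.8],[-0.0715,-0.004,0.085,0,0,0,0.8],[-0.0715,-0.004,0.10,0,0,0,0.8],[-0.0715,-0.004,0.112,0,0,0,0.8],[-0.0715,-0.004,0.12,0,0,0,0.8],[-0.0715,-0.004,0.125,0,0,0,0.8],[-0.0715,-0.004,0.125,0,0,0,0.8],[-0.0715,-0.004,0.125,0,0,0,0.8]]'; python3 - <<'E'
from h import *
s=manip.read_state();print(s["tool_pos"])
for n in("side","top"):
    im=manip.capture(n);a=im[300:400,280:440] if n=="side" else im[150:250,340:500]
    cv2.imwrite(f"pics/{n}1.png",cv2.resize(a,None,fx=4,fy=4,interpolation=cv2.INTER_CUBIC))
E
```

```text
time: 5.67
tool_pos: [0.5333, -0.3313, 0.0335]
ee_rot: [0.676, 0.737, 0.001, 0.001]
contact_force: [0.4, -0.1, -0.9]
opening: 0.0271
finger_force: 29.9
[ 0.53326691 -0.33132803  0.03348457]
```

View pics/side1.png

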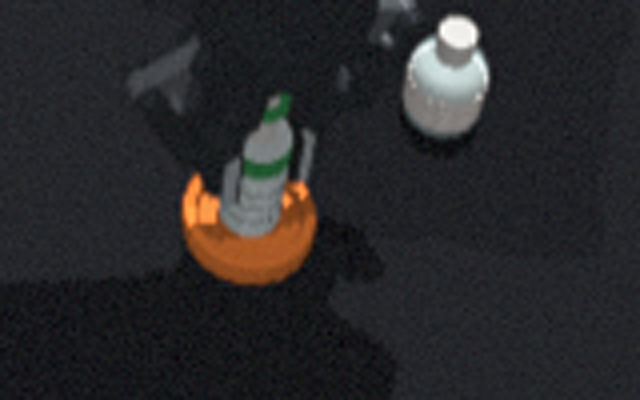

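Green stands in the cup, near its centre. I nudge it 3 mm, lower 1 mm, release and lift.

```bash
python3 -m creep '[[-0.003,0,0.0012,0,0,0,0.8],[-0.003,0,0.0012,0,0,0,0.8],[-0.003,0,0.0012,0,0,0,0.3],[-0.003,0,0.0012,0,0,0,0.3],[-0.003,0,0.0012,0,0,0,0.3],[-0.003,0,0.0012,0,0,0,0.3],[-0.003,0,0.0012,0,0,0,0.3],[-0.003,0,-0.02,0,0,0,0.3],[-0.003,0,-0.05,0,0,0,0.3],[-0.003,0,-0.08,0,0,0,0.3],[-0.003,0,-0.12,0,0,0,0.3],[-0.003,0,-0.12,0,0,0,0.3]]'; python3 -c "
from h import *
print(manip.read_state()['tool_pos'])
go(.624,-.171,.15,5);go(.624,-.171,.036,5)"
```

```text
time: 6.77
tool_pos: [0.5358, -0.3363, 0.1597]
ee_rot: [0.676, 0.737, 0.001, 0.005]
contact_force: [2.2, -1.4, 0.8]
opening: 0.0599
finger_force: 0.0
[ 0.53576309 -0.3363142   0.15965987]
go (0.624, -0.171, 0.15, 5) [0.1572 0.1021 0.0096] [ 0.0077  0.0054 -0.0012] dist 0.188 t 6.77
go (0.624, -0.171, 0.036, 5) [0.1578 0.1012 0.1236] [ 0.0077  0.0054 -0.0012] dist 0.225 t 6.77
```

```bash
python3 -m creep '[[0.03,0.019,0,0,0,0,0.3],[0.06,0.038,0,0,0,0,0.3],[0.09,0.057,0,0,0,0,0.3],[0.12,0.076,0,0,0,0,0.3],[0.145,0.092,0,0.004,0.003,0,0.3],[0.156,0.102,0.01,0.004,0.003,0,0.3],[0.156,0.102,0.01,0.004,0.003,0,0.3],[0.156,0.102,0.01,0.004,0.003,0,0.3],[0.156,0.102,0.01,0.004,0.003,0,0.3]]'; python3 - <<'E'
from h import *
import pickle
s=manip.read_state();im=manip.capture("wrist");cv2.imwrite("pics/w4.png",im);pickle.dump(s,open("w4.pkl","wb"));print(s["tool_pos"])
t=manip.capture("top");cv2.imwrite("pics/top2.png",t)
go(.624,-.171,.036,5)
E
```

```text
time: 7.52
tool_pos: [0.6205, -0.1709, 0.1424]
ee_rot: [0.676, 0.737, -0.0, -0.003]
contact_force: [-0.1, -0.2, 0.1]
opening: 0.0599
finger_force: 0.0
[ 0.62046094 -0.17090817  0.14240837]
go (0.624, -0.171, 0.036, 5) [-0.0003  0.0038  0.1068] [-0.0034 -0.0033 -0.0025] dist 0.107 t 7.62
```

View pics/w4.png

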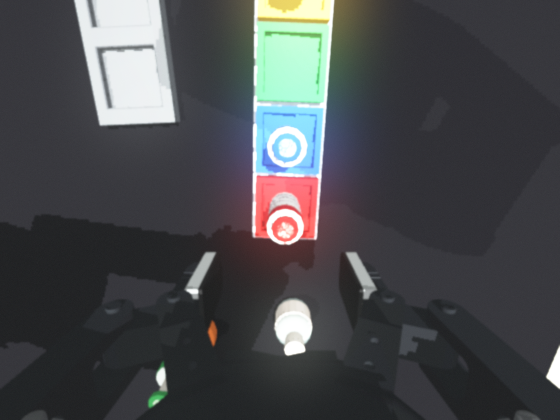

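Red's disc is at (286,229), near the mid-line (281), and blue's is at (287,147).

```bash
python3 - <<'E'
from h import *
import pickle
s=pickle.load(open("w4.pkl","rb"));k=cam("wrist",s)
p=onplane(k,[(286,229),(287,147)],.076);print(np.round(p*1000,1))
go(*p[0],.036,5)
E
```

```text
[[ 624.5 -175.2]
 [ 619.7 -115.6]]
go (np.float64(0.6244702033097156), np.float64(-0.17522960218360661), 0.036, 5) [-0.0045  0.004   0.1068] [-0.0034 -0.0033 -0.0025] dist 0.107 t 7.62
```

```bash
python3 -m creep '[[-0.004,0.004,0,-0.003,-0.003,0,0.3],[-0.004,0.004,0.03,-0.003,-0.003,0,0.3],[-0.004,0.004,0.06,-0.003,-0.003,0,0.3],[-0.004,0.004,0.09,-0.003,-0.003,0,0.3],[-0.004,0.004,0.107,-0.003,-0.003,0,0.3],[-0.004,0.004,0.107,-0.003,-0.003,0,0.8],[-0.004,0.004,0.107,-0.003,-0.003,0,0.8],[-0.004,0.004,0.107,-0.003,-0.003,0,0.8],[-0.004,0.004,0.107,-0.003,-0.003,0,0.8],[-0.004,0.004,0.107,-0.003,-0.003,0,0.8],[-0.004,0.004,0.107,-0.003,-0.003,0,0.8],[-0.004,0.004,0.107,-0.003,-0.003,0,0.8]]' 30;  python3 -c "
from h import *
print(manip.read_state()['tool_pos'])
go(.469,.0475,.16,5);go(.477,-.014,.16,5)"
```

```text
time: 8.62
tool_pos: [0.6255, -0.1736, 0.0367]
ee_rot: [0.676, 0.737, 0.0, 0.0]
contact_force: [-1.0, 0.8, 7.4]
opening: 0.0275
finger_force: 31.8
[ 0.62549963 -0.173621    0.03674779]
go (0.469, 0.0475, 0.16, 5) [ 0.2337 -0.1368 -0.1234] [ 0.001   0.0001 -0.0012] dist 0.298 t 8.62
go (0.477, -0.014, 0.16, 5) [ 0.1718 -0.1341 -0.1234] [ 0.001   0.0001 -0.0012] dist 0.25 t 8.62
```

```bash
python3 -m creep '[[0,0,-0.03,0,0,0,0.8],[0,0,-0.06,0,0,0,0.8],[0,0,-0.095,0,0,0,0.8],[0.01,-0.006,-0.12,0,0,0,0.8],[0.04,-0.023,-0.123,0,0,0,0.8],[0.07,-0.041,-0.123,0,0,0,0.8],[0.1,-0.059,-0.123,0,0,0,0.8],[0.13,-0.076,-0.123,0,0,0,0.8],[0.16,-0.094,-0.123,0,0,0,0.8],[0.19,-0.111,-0.123,0,0,0,0.8],[0.22,-0.129,-0.123,0,0,0,0.8],[0.2335,-0.137,-0.123,0,0,0,0.8]]'; python3 -m creep '[[0,0,0,0,0,0,0.8],[0,0,0,0,0,0,0.8]]'; python3 - <<'E'
from h import *
s=manip.read_state();print(s["tool_pos"])
go(.469,.0475,.033,5)
E
```

```text
time: 9.62
tool_pos: [0.4655, 0.0497, 0.1592]
ee_rot: [0.676, 0.737, -0.0, -0.001]
contact_force: [0.1, 0.4, -1.3]
opening: 0.0269
finger_force: 31.2
time: 9.78
tool_pos: [0.4683, 0.0481, 0.1595]
ee_rot: [0.675, 0.737, 0.0, 0.0]
contact_force: [0.1, -0.5, -0.5]
opening: 0.0274
finger_force: 31.2
[0.46831042 0.04808505 0.15949096]
go (0.469, 0.0475, 0.033, 5) [-0.0007  0.0006  0.1265] [ 0.0005 -0.0004  0.0006] dist 0.126 t 9.78
```

```bash
python3 -m creep '[[0,0,0.03,0,0,0,0.8],[0,0,0.06,0,0,0,0.8],[0,0,0.085,0,0,0,0.8],[0,0,0.1,0,0,0,0.8],[0,0,0.112,0,0,0,0.8],[0,0,0.12,0,0,0,0.8],[0,0,0.124,0,0,0,0.8],[0,0,0.1265,0,0,0,0.8],[0,0,0.1265,0,0,0,0.8],[0,0,0.1265,0,0,0,0.8]]'; python3 - <<'E'
from h import *
s=manip.read_state();print(s["tool_pos"])
a=[manip.capture("side")[180:330,210:410],manip.capture("top")[140:260,220:380]]
cv2.imwrite("pics/p2.png",np.hstack([cv2.resize(x,(480,360),interpolation=cv2.INTER_CUBIC)[:,:400] for x in a]))
E
```

```text
time: 10.62
tool_pos: [0.4691, 0.0473, 0.033]
ee_rot: [0.676, 0.737, 0.0, 0.0]
contact_force: [-0.2, -0.1, -1.1]
opening: 0.027
finger_force: 31.6
[0.46912528 0.04727439 0.0330399 ]
```

View pics/p2.png

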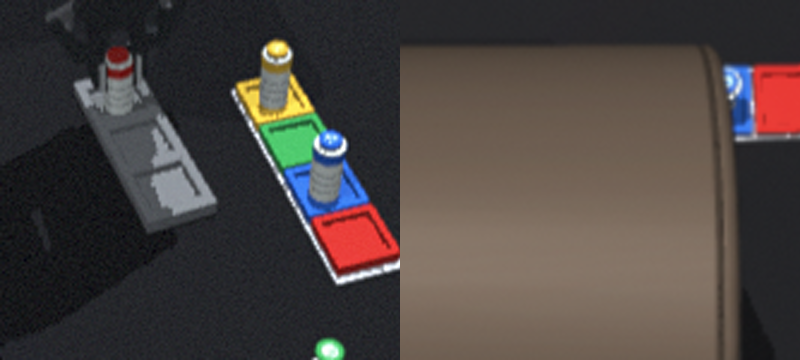

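Red is in the far (left) well in the side view, upright. I release it, lift and go to blue, at about (620,−115).

```bash
python3 -m creep '[[0,0,0,0,0,0,0.3],[0,0,0,0,0,0,0.3],[0,0,0,0,0,0,0.3],[0,0,0,0,0,0,0.3],[0,0,0,0,0,0,0.3],[0,0,-0.015,0,0,0,0.3],[0,0,-0.035,0,0,0,0.3],[0,0,-0.065,0,0,0,0.3],[0,0,-0.095,0,0,0,0.3],[0,0,-0.115,0,0,0,0.3],[0,0,-0.115,0,0,0,0.3]]'; python3 - <<'E'
from h import *
s=manip.read_state();print(s["tool_pos"])
go(.6205,-.115,.145,5)
E
```

```text
time: 11.63
tool_pos: [0.4705, 0.0475, 0.1512]
ee_rot: [0.676, 0.737, 0.002, 0.002]
contact_force: [0.6, 1.1, -0.0]
opening: 0.0601
finger_force: 0.0
[0.47053987 0.04749313 0.15118318]
go (0.6205, -0.115, 0.145, 5) [-0.1748  0.1354  0.0069] [ 0.0053 -0.0001 -0.0011] dist 0.221 t 11.63
```

```bash
python3 -m creep '[[-0.025,0.019,0,0,0,0,0.3],[-0.05,0.039,0,0,0,0,0.3],[-0.075,0.058,0,0,0,0,0.3],[-0.1,0.077,0,0,0,0,0.3],[-0.125,0.097,0,0,0,0,0.3],[-0.15,0.116,0,0,0,0,0.3],[-0.174,0.136,0.004,0.001,0,0,0.3],[-0.174,0.136,0.004,0.001,0,0,0.3],[-0.174,0.136,0.004,0.001,0,0,0.3],[-0.174,0.136,0.004,0.001,0,0,0.3]]'; python3 - <<'E'
from h import *
import pickle
s=manip.read_state();im=manip.capture("wrist");cv2.imwrite("pics/w5.png",im);print(s["tool_pos"])
k=cam("wrist",s)
hsv=cv2.cvtColor(im,cv2.COLOR_BGR2HSV).astype(int)
# body-top ring + disc: bright blob near the predicted place, z=.073
b=(hsv[...,2]>180);b[:170]=0;b[270:]=0;b[:,:240]=0;b[:,330:]=0
ys,xs=np.nonzero(big(b));print(xs.min(),xs.max(),ys.min(),ys.max())
go(.6205,-.115,.036,5)
E
```

```text
time: 12.47
tool_pos: [0.6181, -0.1141, 0.1426]
ee_rot: [0.676, 0.737, -0.001, -0.001]
contact_force: [-0.2, 0.7, -0.5]
opening: 0.0599
finger_force: 0.0
[ 0.61807986 -0.1140989   0.142577  ]
252 320 170 269
go (0.6205, -0.115, 0.036, 5) [-0.0016  0.0027  0.1069] [-0.0026 -0.001  -0.0011] dist 0.107 t 12.52
```

View pics/w5.png

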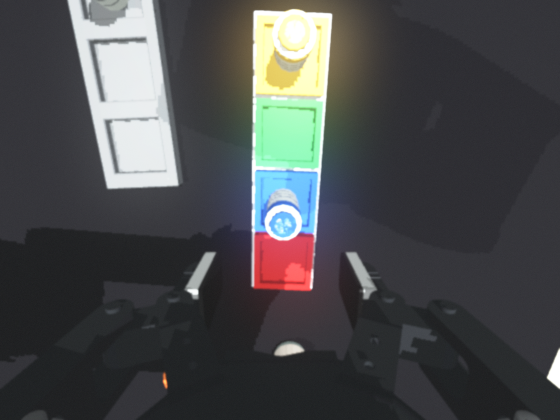

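Blue's disc is at (283,225), which matches the planned offset.

```bash
python3 -m creep '[[-0.002,0.002,0,-0.002,-0.001,0,0.3],[-0.002,0.002,0.03,-0.002,-0.001,0,0.3],[-0.002,0.002,0.06,-0.002,-0.001,0,0.3],[-0.002,0.002,0.09,-0.002,-0.001,0,0.3],[-0.002,0.002,0.107,-0.002,-0.001,0,0.3],[-0.002,0.002,0.107,-0.002,-0.001,0,0.8],[-0.002,0.002,0.107,-0.002,-0.001,0,0.8],[-0.002,0.002,0.107,-0.002,-0.001,0,0.8],[-0.002,0.002,0.107,-0.002,-0.001,0,0.8],[-0.002,0.002,0.107,-0.002,-0.001,0,0.8],[-0.002,0.002,0.107,-0.002,-0.001,0,0.8],[-0.002,0.002,0.107,-0.002,-0.001,0,0.8]]' 30;  python3 -c "
from h import *
print(manip.read_state()['tool_pos'])
go(.477,-.014,.16,5)"
```

```text
time: 13.52
tool_pos: [0.6215, -0.1162, 0.0373]
ee_rot: [0.676, 0.737, 0.0, 0.001]
contact_force: [-0.8, 0.4, 8.6]
opening: 0.0272
finger_force: 31.8
[ 0.62149447 -0.1162061   0.03734618]
go (0.477, -0.014, 0.16, 5) [ 0.1141 -0.1349 -0.1231] [ 0.0021  0.001  -0.0013] dist 0.215 t 13.52
```

```bash
python3 -m creep '[[0,0,-0.03,0,0,0,0.8],[0,0,-0.06,0,0,0,0.8],[0,0,-0.095,0,0,0,0.8],[0,0,-0.12,0,0,0,0.8],[0.02,-0.024,-0.123,0,0,0,0.8],[0.04,-0.047,-0.123,0,0,0,0.8],[0.06,-0.071,-0.123,0,0,0,0.8],[0.08,-0.095,-0.123,0,0,0,0.8],[0.1,-0.118,-0.123,0,0,0,0.8],[0.114,-0.135,-0.123,0,0,0,0.8],[0.114,-0.135,-0.123,0.001,0.001,0,0.8],[0.114,-0.135,-0.123,0.001,0.001,0,0.8]]'; python3 - <<'E'
from h import *
s=manip.read_state();print(s["tool_pos"])
go(.477,-.014,.0335,5)
E
```

```text
time: 14.52
tool_pos: [0.4761, -0.0135, 0.1598]
ee_rot: [0.676, 0.737, 0.0, -0.0]
contact_force: [1.6, -0.0, -0.6]
opening: 0.0273
finger_force: 31.1
[ 0.47611109 -0.01352612  0.15979137]
go (0.477, -0.014, 0.0335, 5) [-0.0006  0.0008  0.1263] [ 0.0004 -0.0004 -0.0001] dist 0.126 t 14.52
```

```bash
python3 -m creep '[[0,0,0.03,0,0,0,0.8],[0,0,0.06,0,0,0,0.8],[0,0,0.085,0,0,0,0.8],[0,0,0.1,0,0,0,0.8],[0,0,0.112,0,0,0,0.8],[0,0,0.12,0,0,0,0.8],[0,0,0.124,0,0,0,0.8],[0,0,0.126,0,0,0,0.8],[0,0,0.126,0,0,0,0.8],[0,0,0.126,0,0,0,0.8]]'; python3 -m creep '[[0,0,0,0,0,0,0.3],[0,0,0,0,0,0,0.3],[0,0,0,0,0,0,0.3],[0,0,0,0,0,0,0.3],[0,0,0,0,0,0,0.3],[0,0,-0.015,0,0,0,0.3],[0,0,-0.035,0,0,0,0.3],[0,0,-0.065,0,0,0,0.3],[0,0,-0.095,0,0,0,0.3],[0,0,-0.115,0,0,0,0.3],[0,0,-0.115,0,0,0,0.3]]'; python3 - <<'E'
from h import *
s=manip.read_state();print(s["tool_pos"])
go(.616,.0115,.145,5)
E
```

```text
time: 15.35
tool_pos: [0.4773, -0.0142, 0.0338]
ee_rot: [0.676, 0.737, 0.0, 0.0]
contact_force: [0.8, 0.1, -1.0]
opening: 0.0272
finger_force: 31.2
time: 16.27
tool_pos: [0.4786, -0.0142, 0.1519]
ee_rot: [0.676, 0.737, 0.002, 0.002]
contact_force: [0.7, 0.0, 0.9]
opening: 0.0603
finger_force: 0.0
[ 0.47863343 -0.01420273  0.15194167]
go (0.616, 0.0115, 0.145, 5) [0.0138 0.139  0.0077] [ 0.0053  0.0005 -0.0013] dist 0.14 t 16.27
```

```bash
python3 -m creep '[[0.002,0.025,0,0,0,0,0.3],[0.005,0.05,0,0,0,0,0.3],[0.007,0.075,0,0,0,0,0.3],[0.01,0.1,0,0,0,0,0.3],[0.012,0.12,0,0,0,0,0.3],[0.014,0.139,0.004,0.001,0,0,0.3],[0.014,0.139,0.004,0.001,0,0,0.3],[0.014,0.139,0.004,0.001,0,0,0.3],[0.014,0.139,0.004,0.001,0,0,0.3]]'; python3 - <<'E'
from h import *
import pickle
s=manip.read_state();im=manip.capture("wrist");cv2.imwrite("pics/w6.png",im);pickle.dump(s,open("w6.pkl","wb"));print(s["tool_pos"])
go(.616,.0115,.036,5)
E
```

```text
time: 17.02
tool_pos: [0.6128, 0.0119, 0.1436]
ee_rot: [0.676, 0.737, -0.001, -0.001]
contact_force: [0.3, 0.2, -0.2]
opening: 0.0601
finger_force: 0.0
[0.6127662  0.01185781 0.14358945]
go (0.616, 0.0115, 0.036, 5) [-0.0006  0.0036  0.1078] [-0.0026 -0.0006 -0.0013] dist 0.108 t 17.07
```

View pics/w6.png

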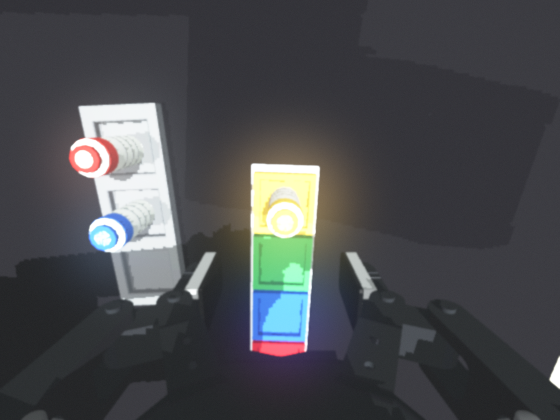

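Yellow's disc is at (286,219). Red at (88,159) and blue at (104,237) stand in their wells.

```bash
python3 -m creep '[[0.002,0.0035,0,-0.002,-0.001,0,0.3],[0.002,0.0035,0.03,-0.002,-0.001,0,0.3],[0.002,0.0035,0.06,-0.002,-0.001,0,0.3],[0.002,0.0035,0.09,-0.002,-0.001,0,0.3],[0.002,0.0035,0.107,-0.002,-0.001,0,0.3],[0.002,0.0035,0.107,-0.002,-0.001,0,0.8],[0.002,0.0035,0.107,-0.002,-0.001,0,0.8],[0.002,0.0035,0.107,-0.002,-0.001,0,0.8],[0.002,0.0035,0.107,-0.002,-0.001,0,0.8],[0.002,0.0035,0.107,-0.002,-0.001,0,0.8],[0.002,0.0035,0.107,-0.002,-0.001,0,0.8],[0.002,0.0035,0.107,-0.002,-0.001,0,0.8]]' 30;  python3 -c "
from h import *
print(manip.read_state()['tool_pos'])
go(.485,-.0755,.18,5)"
```

```text
time: 18.07
tool_pos: [0.6175, 0.0142, 0.0381]
ee_rot: [0.676, 0.737, 0.001, 0.001]
contact_force: [-1.9, -0.0, 9.3]
opening: 0.027
finger_force: 31.9
[0.61749835 0.01417159 0.03805499]
go (0.485, -0.0755, 0.18, 5) [-0.0781 -0.1394 -0.1422] [ 0.002   0.0007 -0.0013] dist 0.214 t 18.07
```

```bash
python3 -m creep '[[0,0,-0.03,0,0,0,0.8],[0,0,-0.065,0,0,0,0.8],[0,0,-0.1,0,0,0,0.8],[0,0,-0.122,0,0,0,0.8],[-0.014,-0.025,-0.122,0,0,0,0.8],[-0.028,-0.05,-0.122,0,0,0,0.8],[-0.042,-0.075,-0.122,0,0,0,0.8],[-0.056,-0.1,-0.122,0,0,0,0.8],[-0.07,-0.125,-0.122,0,0,0,0.8],[-0.078,-0.1395,-0.122,0.001,0.001,0,0.8],[-0.078,-0.1395,-0.122,0.001,0.001,0,0.8],[-0.078,-0.1395,-0.122,0.001,0.001,0,0.8]]'; python3 - <<'E'
from h import *
s=manip.read_state();print(s["tool_pos"])
go(.485,-.0755,.0345,5)
E
```

```text
time: 19.07
tool_pos: [0.4844, -0.0759, 0.1596]
ee_rot: [0.677, 0.736, 0.0, 0.0]
contact_force: [0.5, 0.0, -0.1]
opening: 0.027
finger_force: 31.2
[ 0.48442758 -0.07590307  0.15961201]
go (0.485, -0.0755, 0.0345, 5) [0.0003 0.0006 0.1251] [ 0.0004 -0.0003 -0.0027] dist 0.125 t 19.07
```

```bash
python3 -m creep '[[0,0,0.03,0,0,0,0.8],[0,0,0.06,0,0,0,0.8],[0,0,0.085,0,0,0,0.8],[0,0,0.1,0,0,0,0.8],[0,0,0.112,0,0,0,0.8],[0,0,0.12,0,0,0,0.8],[0,0,0.123,0,0,0,0.8],[0,0,0.125,0,0,0,0.8],[0,0,0.125,0,0,0,0.8],[0,0,0.125,0,0,0,0.8]]'; python3 -m creep '[[0,0,0,0,0,0,0.3],[0,0,0,0,0,0,0.3],[0,0,0,0,0,0,0.3],[0,0,0,0,0,0,0.3],[0,0,0,0,0,0,0.3],[0,0,-0.015,0,0,0,0.3],[0,0,-0.035,0,0,0,0.3],[0,0,-0.065,0,0,0,0.3],[0,0,-0.095,0,0,0,0.3],[0,0,-0.13,0,0,0,0.3],[0,0,-0.165,0,0,0,0.3],[0,0,-0.2,0,0,0,0.3]]'; python3 -m creep '[[0,0,-0.02,0,0,0,0.3],[0,0,-0.02,0,0,0,0.3],[0,0,-0.02,0,0,0,0.3],[0,0,-0.02,0,0,0,0.3],[0,0,-0.02,0,0,0,0.3]]'; python3 - <<'E'
from h import *
s=manip.read_state();print(s["tool_pos"])
k=cam("wrist",s);w=manip.capture("wrist");cv2.imwrite("pics/w7.png",w)
a=manip.capture("side");cv2.imwrite("pics/side7.png",cv2.resize(a[180:390,230:430],(571,600),interpolation=cv2.INTER_CUBIC))
import pickle;pickle.dump(s,open("w7.pkl","wb"))
E
```

```text
time: 19.9
tool_pos: [0.4853, -0.0754, 0.0347]
ee_rot: [0.676, 0.737, 0.0, 0.0]
contact_force: [-0.2, -0.2, -0.8]
opening: 0.0269
finger_force: 31.2
time: 20.9
tool_pos: [0.4841, -0.0754, 0.2359]
ee_rot: [0.676, 0.737, -0.0, -0.0]
contact_force: [1.0, 0.1, -0.1]
opening: 0.0602
finger_force: 0.0
time: 21.32
tool_pos: [0.4839, -0.0754, 0.2531]
ee_rot: [0.676, 0.737, -0.0, -0.001]
contact_force: [-1.3, 0.3, 0.6]
opening: 0.0599
finger_force: 0.0
[ 0.48394454 -0.07535114  0.25306682]
```

View pics/side7.png

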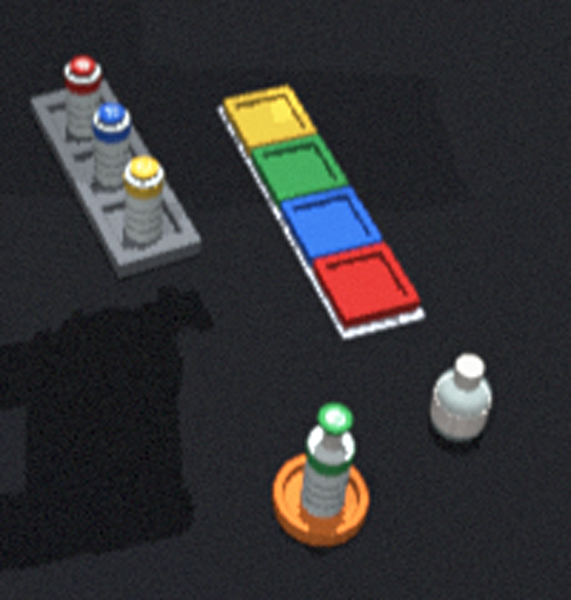

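View pics/w7.png

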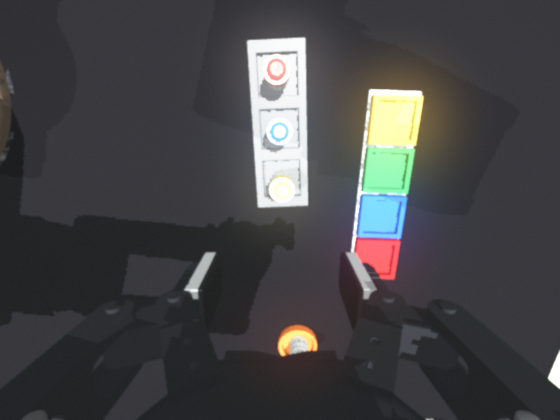

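All four vials stand upright: red, blue and yellow are in the wells with discs at (277,70), (280,131) and (283,189), and green is in the stand at (325,480) of the side crop. I check the offsets.

```bash
python3 - <<'E'
from h import *
import pickle
s=pickle.load(open("w7.pkl","rb"));k=cam("wrist",s)
d=onplane(k,[(277,70),(280,131),(283,189)],.072)*1000
c=onplane(k,[(249,40),(304,38),(308,205),(258,208)],.014)*1000
o=c.mean(0);e=c[0]-c[3]+c[1]-c[2];e/=np.linalg.norm(e);yaw=np.arctan2(-e[0],e[1]);print(o,np.degrees(yaw))
q=d-o;print(np.round(np.c_[q@[np.cos(yaw),np.sin(yaw)],q@[-np.sin(yaw),np.cos(yaw)]],1))
side=manip.capture("side");m=np.zeros(side.shape[:2],bool);m[320:385,320:370]=1
h=cv2.cvtColor(side,cv2.COLOR_BGR2HSV).astype(int)
r=planerect(cam("side"),big(m&(h[...,0]>45)&(h[...,0]<80)&(h[...,1]>100)&(h[...,2]>60)),.092);print("green disc",r[0],r[1])
u=np.array([[230+336/2.857,180+418/2.857]]);print(onplane(cam("side"),u,.092)*1000)
r=planerect(cam("side"),big(m&(h[...,0]>4)&(h[...,0]<16)&(h[...,1]>120)),.014);print("stand",r[0],r[1])
E
```

```text
[477.30508344 -13.91223205] 7.175051073694063
[[ -0.4  58.4]
 [  0.3  -0.2]
 [  1.1 -62.3]]
green disc (532.2705688476562, -335.4772033691406) (20.76010513305664, 22.203784942626953)
[[ 532.39913123 -336.65795836]]
stand (526.6604614257812, -340.7673645019531) (64.03189086914062, 61.39455032348633)
```

```bash
python3 -c "
from cell import manip
print(manip.job_done())"
```

```text
the job is handed in; nothing more can be done
None
```

I handed the job in: red, blue and yellow stand upright in the left, middle and right sampler wells, and green stands in the orange stand, all measured within about 6 mm of centre; the hand-in gave no verdict.

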